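# Test the stud press's emergency stop and release it

### The job

Do the start-of-shift test of the emergency stop on the control box: press the three-lobed mushroom button in until it latches, take the fingers off so that it is seen to stay down by itself, then push its lobes round clockwise with a fingertip until the latch lets go and the button springs back out. Use fingertips only: do not take the button between the fingers, do not press the start button on the same box, and leave the things on the bench where they are.

Things in the scene. Friction and masses are not known exactly. Their poses are not given: they have to be found in the camera images.
- station: Control box fixed to the bench: grey die-cast box, 84 mm (its x) by 169 mm (its y) by 68 mm high, standing at a varying yaw. Origin: centre of its underside. The mushroom stop stands on its lid with the axis upright at local (0, -42 mm), a flush round start button at local (0, +55 mm); a pilot lamp 11 mm wide, 7 mm high at local (24, 22 mm).
- stop_top (a point): Top centre of the mushroom head, on its axis; it moves and turns with the head. The head is 24 mm thick, domed, with three lobes like a hand knob. Out, its top is 112 mm above the bench and its underside 88 mm (20 mm above the lid); latched, both are about 8 mm lower. Below it is a 25 mm stem in a collar 42 mm wide and 9 mm high; else the space over the lid is free.
- stop_lobe0 (a point): End of one lobe, 35 mm from the axis, 15 mm below stop_top; points along the box's own +x when unturned, turns with the head. Head seen from above: a round core of radius 23.5 mm and three round lobes of radius 10 mm centred 25 mm from the axis, 120 degrees apart, with open hollows between. Their flanks are upright from 1 to 16 mm above the head's underside, then rounded to the dome.
- stop_lobe1 (a point): End of the next lobe, 120 degrees counter-clockwise from lobe 0 seen from above; same radius and height.
- stop_lobe2 (a point): End of the third lobe, 240 degrees counter-clockwise from lobe 0 seen from above; same radius and height.
- stop_push (a joint): How far the mushroom is pressed in, m: 0 out, 0.0105 at its hard stop. It pushes back with about 3.5 N at first and 7 N just before it latches, which it does past 0.009; let go, it then rests at about 0.008. Turning the head releases it and it springs back to 0.
- stop_turn (a joint): How far the head is turned clockwise seen from above, rad: 0 at rest, 0.95 at its stop; a spring turns it back to 0 when let go. While latched, the latch lets go at about 0.55 rad and the head then rises as soon as the finger does not hold it down by friction. Turning takes about 0.02 to 0.05 N m, that is 1 to 2 N at a lobe.
- start (a joint): How far the start button is pressed, m: 0 untouched, 0.004 fully in. Must stay alone.
- start_top (a point): Top centre of the start button: white flush cap 23 mm wide in a 32 mm black collar, level with the collar, 73 mm above the bench.
- thread_spool: Brown thread spool standing, 44 mm wide, 56 mm high, near the box. Origin: centre of its foot. Leave alone.
- stud_jar: Jar of press studs with a steel cap, 54 mm wide, 62 mm high, standing near the box. Origin: centre of its foot. Leave alone.
- weight: Round dark steel pattern weight with a knob, 52 mm wide, 58 mm high, near the box. Origin: centre of its foot. Leave alone.
- shears: Closed steel shears with black bows, 230 mm long, 11 mm high, lying on the left. Origin: at the pivot, on the bench; blades along +x. Leave alone.
- mallet: Wooden mallet, 240 mm long, lying on the right, handle along its -x. Leave alone.
- die: Steel-strip cutting die, 113 by 65 mm, 20 mm high, lying on the left. Origin: centre of its underside. Leave alone.
- gauge_block: Dark wooden block 100 by 35 by 22 mm, lying on the right. Origin: centre of its underside. Leave alone.

How it is judged:
On the way, in this order (a step that is already met when the one before it is completed fails the run):
1. the mushroom is latched: pressed in more than 6 mm with nothing of the robot touching it (value of joint stop_push above 0.006 m and contact force between each of the arm, the fingers and station below 0.05 N), for 0.2 s.
2. turned clockwise under the latch by more than 0.35 rad (value of joint stop_turn above 0.35 rad).
3. the latch has let go and the mushroom is out again (value of joint stop_push below 0.0015 m), for 0.1 s.
At the end, for the whole second after the job is handed in: The mushroom is out (within 1.5 mm) and turned back (within 0.1 rad), the start button is not pressed, and every loose thing is within 15 mm of where it was (value of joint each of stop_push, start below 0.0015 m and value of joint stop_turn below 0.1 rad and distance of each of thread_spool, stud_jar, weight, shears, mallet, die, gauge_block from where it was at the start of the episode below 0.015 m); the robot touches nothing.
It fails at once if the mushroom is taken hold of: the head is between the fingers (grasp point within 18 mm of the axis and less than 10 mm above the top, in contact) (horizontal distance between the grasp point and stop_top below 0.018 m and z of the grasp point in the frame of stop_top below 0.01 m and contact force between the fingers and station above 0.3 N).
It fails at once if the start button is pressed (more than 1.5 mm) (value of joint start above 0.0015 m).
It fails at once if a loose thing on the bench is shifted or lifted by more than 15 mm (distance of any of thread_spool, stud_jar, weight, shears, mallet, die, gauge_block from where it was at the start of the episode above 0.015 m).
It also fails if it takes over 45 s, if anything falls off the work surface, if the arm or the gripper's body presses on something with over 40 N, if the wrist force passes 120 N, or if a joint passes its speed limit or range.

### The arm

A 7-joint arm with a two-finger parallel gripper is mounted at the origin on the work surface. World frame = base frame: x ahead of the robot, y to its left, z up, the work surface at z = 0. Lengths are in m, angles in rad, forces in N, time in s.
With the tool pointing down it reaches from about 0.35 to 0.9 m from the base axis. Payload 8.1 kg.
Tool frame: the origin (TCP) lies at the very end of the fingers, on their centre line; the grasp point (between the pads) lies 19 mm behind it; z points along the fingers, y is the line along which they close (so a half turn about z gives the same grasp; the last joint's range is limited). The gripper opens to 92 mm and grips with 3 to 60 N. Pads are 19 mm wide; open, the fingers measure 130 mm over their backs; the gripper's body (75 mm by 190 mm) begins 47 mm behind the grasp point.
Start: joints at [-1.452, 0.434, 0.025, 1.573, -0.012, 1.134, -0.075], TCP at [0.138, 0.61, 0.227] pointing down, gripper open.
Joint ranges: [-2.62, 2.62], [-0.44, 2.09], [-1.27, 1.32], [0.08, 2.57], [-1.32, 4.46], [0.12, 2], [-2.74, 2.74]. Speed limits (rad/s): [2.22, 2.22, 3.01, 3.01, 3.14, 3.14, 3.14].

### API

Orientations are given as a unit quaternion [x, y, z, w].
In Python, from rig import ctrl, optics, finder gives the robot as it stands. Calls block until the motion is done:
- ctrl.movep(position, orientation): joint-space move of the TCP to a pose.
- ctrl.move_straight(position, rate=0.15, frame=None, until_force=None): straight line of the TCP; frame=None keeps the orientation; rate is the mean speed in m/s. With until_force (N) it stops when the force on the tool has changed by that much, and returns True; else False.
- ctrl.move_joints(angles): joint-space move.
- ctrl.command_gripper(opening, effort=None): finger opening in m; effort is the grip in N (None keeps the last); returns when the fingers have stopped.
- ctrl.hold(seconds).
- ctrl.inverse_kinematics(position, orientation): joint angles nearest the present ones, or None.
- optics.snapshot(name): name is "scene" or "top" or "wrist"; returns a dict with "pixels" (400x640x3 uint8, red, green, blue), "camera_matrix" (3x3 intrinsics, pixels), "R" (3x3) and "t" (3): a world point X has camera coordinates R X + t; the wrist camera has in their place "mount" (4x4, takes a point from camera to tool coordinates, whose origin is the TCP and whose axes are the flange's). Camera axes: x right, y down, z forward; pixel columns grow to the right and rows downward; lengths in m; the calibration is good to about 2 mm. A picture is of the moment at which its call begins: read the wrist's pose just before it. There is no depth.
A pose or a line that the arm cannot do raises ctrl.PlanningError and nothing moves.
- ctrl.finish_job(): hands the job in; it is judged then, once.
Trained networks look in a picture, given as the dict that the camera call returned (one of the last four; its "shot" number tells which), for a name from the list of things; names that differ only in an ending like _2 or _b are one class to them, and where a whole thing is asked for, a point or a joint stands for the part that bears it (a point fixed in the world has none). Each returns a list of dicts, best first, with "p" (0 to 1); they miss things now and then, are a little off and sometimes report something else, mostly with a low value. They report only what shows in the picture. A call takes as long as a camera call.
- finder.find_in(target, picture): "position" ([x, y, z] in m, in world coordinates, good to about 4 mm: the middle of the surface that is visible of it).
- finder.trace(target, picture): "region" (400x640 bool, what is visible of it).
Readings, each from a call of its own:
- ctrl.read_clock(): time.
- ctrl.read_joint_pos(): joint angles.
- ctrl.read_joint_velocities(): joint speeds.
- ctrl.read_tau(): joint torques, N m.
- ctrl.read_tcp_pos(): TCP position.
- ctrl.read_tool_rot(): TCP orientation.
- ctrl.read_ft_force(): force on the tool from outside, world axes, zero at the start.
- ctrl.read_ft_torque(): the same for the moment, N m.
- ctrl.read_width(): finger opening in m.
- ctrl.read_gripper_force(): force on a finger pad.
Only numpy, scipy, OpenCV 4.12 (cv2) and the standard library are available. Lean on these libraries where they do the work, as an engineer would, in place of code of your own. Each camera call takes 0.05 s, during which the arm holds its last target. There are 200 camera calls.

## Working session

There is one attempt and no reset: what is moved stays moved. The work goes in short steps, each a Python script; the robot and the scene stay as the last script left them, time stands still between calls to the robot, and variables do not carry over. Pictures are saved under pics/ and viewed, at most 10 in all, crops included, and the job is handed in when it is done.

```bash
mkdir -p pics; ls; python3 - <<'E'
from rig import ctrl,optics,finder
import cv2
for n in ("top","scene"):
    p=optics.snapshot(n); cv2.imwrite(f"pics/{n}0.png",p["pixels"][:,:,::-1])
    print(n,p["camera_matrix"].tolist(),p["R"].tolist(),p["t"].tolist())
    for t in ["station","stop_top","stop_lobe0","stop_lobe1","stop_lobe2","start_top","thread_spool","stud_jar","weight"]:
        print(t,[([round(float(v),4) for v in d["position"]],round(d["p"],2)) for d in finder.find_in(t,p)[:3]])
print(ctrl.read_clock(),ctrl.read_tool_rot(),ctrl.read_tcp_pos(),ctrl.read_width())
E
```

```text
pics
top [[371.77721499420284, 0.0, 323.2621291267715], [0.0, 371.77721499420284, 194.17436731020317], [0.0, 0.0, 1.0]] [[-0.009817537361312216, -0.999587569063591, -0.02698717720880456], [-0.9903487951702289, 0.013451032207670055, -0.13794322613823282], [0.13824933947413512, 0.025372455657433037, -0.9900724007005127]] [0.03307378472492993, 0.5501550945003537, 1.1846687727370693]
station [([0.5271, 0.1003, 0.0632], 0.73)]
stop_top [([0.5189, 0.0666, 0.1064], 0.52)]
stop_lobe0 [([0.6451, 0.3873, 0.0185], 0.62), ([0.523, 0.0593, 0.1153], 0.55)]
stop_lobe1 [([0.6451, 0.3873, 0.0185], 0.62), ([0.523, 0.0593, 0.1153], 0.55)]
stop_lobe2 [([0.6451, 0.3873, 0.0185], 0.62), ([0.523, 0.0593, 0.1153], 0.55)]
start_top [([0.6414, -0.4042, 0.0266], 0.53)]
thread_spool [([0.4185, 0.0754, 0.0591], 0.53)]
stud_jar [([0.6627, 0.087, 0.0632], 0.47)]
weight [([0.4896, -0.0501, 0.0354], 0.5)]
scene [[424.78052236777614, 0.0, 323.43663489640954], [0.0, 424.78052236777614, 197.32685102018897], [0.0, 0.0, 1.0]] [[-0.5400572087397609, 0.8416262367469161, -0.001867861729970568], [0.7155923083373006, 0.458012
[... 180 characters left out ...]
 0.113, 0.0651], 0.89)]
stop_top [([0.5314, 0.064, 0.1109], 0.55)]
stop_lobe0 [([0.5271, 0.0689, 0.109], 0.73), ([0.5522, 0.1087, 0.0676], 0.44)]
stop_lobe1 [([0.5271, 0.0689, 0.109], 0.73), ([0.5522, 0.1087, 0.0676], 0.44)]
stop_lobe2 [([0.5271, 0.0689, 0.109], 0.73), ([0.5522, 0.1087, 0.0676], 0.44)]
start_top [([0.5261, 0.0655, 0.1096], 0.51), ([0.5372, 0.1577, 0.0732], 0.5)]
thread_spool [([0.4264, 0.0852, 0.0589], 0.72), ([0.5301, 0.067, 0.1055], 0.7)]
stud_jar [([0.6797, 0.0978, 0.0623], 0.6), ([0.4937, -0.4443, 0.0225], 0.17)]
weight [([0.5, -0.0441, 0.0366], 0.54)]
1.0 [1.10708687e-01 9.93852900e-01 1.33899813e-05 3.69181483e-06] [0.13749547 0.60968134 0.22674849] 0.09183887757010194
```

```bash
python3 - <<'E'
import cv2,numpy as np
a=cv2.imread("pics/top0.png");b=cv2.imread("pics/scene0.png")
# centre of interest top
def pr(n,X):
    from rig import optics
    p=optics.snapshot(n);c=p["R"]@X+p["t"];c=p["camera_matrix"]@c;return c[:2]/c[2]
X=np.array([.535,.1,.09])
out=[]
for n,im in(("top",a),("scene",b)):
    u,v=pr(n,X).astype(int);print(n,u,v, "crop origin",u-50,v-75,"x4")
    out.append(cv2.resize(im[v-75:v+75,u-50:u+50],None,fx=4,fy=4,interpolation=cv2.INTER_CUBIC))
cv2.imwrite("pics/crops.png",np.hstack(out))
E
```

```text
top 299 197 crop origin 249 122 x4
scene 354 213 crop origin 304 138 x4
```

View pics/crops.png

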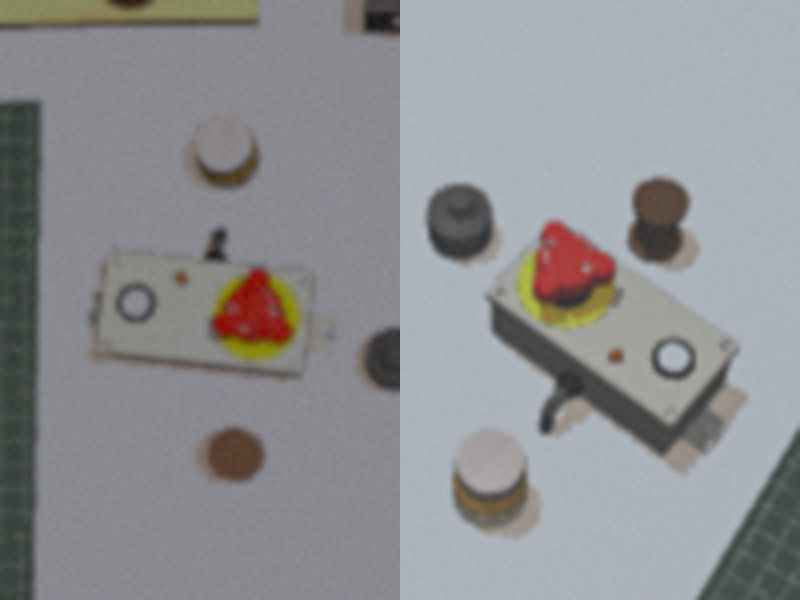

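View pics/scene0.png

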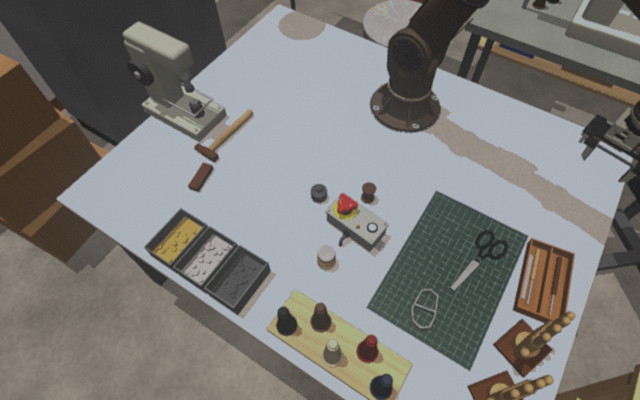

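The top crop shows the box with the start button at pixel (283,197.5), the lamp at (294,192) and the red head at about (312,200). In the scene view, start is at (372,227) and the lamp at (358,227). The jar is beyond the box, the spool is near it, and the weight is on the head's side. I'll triangulate these and fit the box pose.

```bash
cat > h.py <<'E'
from rig import ctrl,optics,finder
import numpy as np, cv2
from scipy.spatial.transform import Rotation as Ro
def ray(p,u,v,z,R=None,t=None):
    R=p["R"] if R is None else R; t=p["t"] if t is None else t
    d=R.T@np.linalg.solve(p["camera_matrix"],[u,v,1.]); c=-R.T@t
    return c+d*(z-c[2])/d[2]
E
python3 - <<'E'
from h import *
from scipy.optimize import least_squares
T=optics.snapshot("top");S=optics.snapshot("scene")
obs=[(T,283,197.5,.073,0,.055),(T,294.25,191.75,.073,.024,.022),(T,313.25,200.75,.068,0,-.042),
(S,372,227.25,.073,0,.055),(S,357.75,226.75,.073,.024,.022),(S,345.75,209.75,.068,0,-.042)]
P=[ray(*o[:4])[:2] for o in obs]
for s in (slice(0,3),slice(3,6),slice(0,6)):
    def f(q):
        c,n=np.cos(q[2]),np.sin(q[2])
        return np.concatenate([np.array([q[0]+c*o[4]-n*o[5],q[1]+n*o[4]+c*o[5]])-p for o,p in list(zip(obs,P))[s]])
    r=least_squares(f,[.53,.1,0]);q=r.x;c,n=np.cos(q[2]),np.sin(q[2])
    print("station",q.round(4),"stop",(q[:2]+[n*.042,-c*.042]).round(4),"res mm",(r.fun*1000).round(1))
# red head mask check
for n,p in(("top",T),("scene",S)):
    i=p["pixels"].astype(int);m=(i[...,0]>120)&(i[...,1]<80)&(i[...,2]<90)
    k,l,st,ce=cv2.connectedComponentsWithStats(m.astype(np.uint8))
    for j in range(1,k):
        if st[j,4]>60:
            print(n,st[j],ce[j],ray(p,*ce[j],.105).round(4))
print(np.array(T["t"]))
E
```

```text
station [ 0.5298  0.0999 -0.1131] stop [0.525  0.0582] res mm [-0.7 -0.3  1.3  0.3 -0.5 -0. ]
station [ 0.5315  0.1058 -0.1257] stop [0.5263 0.0641] res mm [ 0.4  1.2 -0.3  0.3 -0.1 -1.5]
station [ 0.5306  0.1029 -0.1193] stop [0.5256 0.0612] res mm [ 0.5  2.6  2.3  3.1  0.1  3.  -0.8 -1.7 -1.3 -2.5 -0.8 -4.5]
top [303 189  19  18 201] [312.04975124 199.04477612] [0.5264 0.0599 0.105 ]
top [136 213   7  50  86] [139.12790698 236.05813953] [0.4178 0.5978 0.105 ]
top [145 213  15  61 157] [149.19745223 248.10191083] [0.3805 0.564  0.105 ]
top [128 214   6  31  87] [130.06896552 226.45977011] [0.4478 0.6281 0.105 ]
scene [338 194  19  18 190] [345.4        203.24210526] [0.5279 0.0635 0.105 ]
[0.03307378 0.55015509 1.18466877]
```

```bash
cat >> h.py <<'E'
def quat(psi):  # tool down, closing axis at psi+90deg
    f=(psi+np.pi)/2; return [np.cos(f),np.sin(f),0,0]
E
python3 - <<'E'
from h import *
q=quat(-.12)
ctrl.command_gripper(0.0)
ctrl.movep([.526,.061,.30],q)
P=ctrl.read_tcp_pos();Q=ctrl.read_tool_rot()
w=optics.snapshot("wrist");cv2.imwrite("pics/w1.png",w["pixels"][:,:,::-1])
R=Ro.from_quat(Q).as_matrix();M=np.array(w["mount"]);print(P,Q,M.round(4).tolist(),w["camera_matrix"])
np.savez("w1.npz",P=P,Q=Q,M=M,K=w["camera_matrix"])
print(ctrl.read_joint_pos(),ctrl.read_width(),ctrl.read_clock())
# reach check
for a in (.3,0,-.4,-.85,-1.):
    for z in(.084,.14):
        psi=-.12+a; c=np.array([.526,.061]);e=np.array([np.cos(psi),np.sin(psi)]);t=np.array([-e[1],e[0]])
        j=ctrl.inverse_kinematics([*(c+.036*e+.030*t),z],quat(psi));print(a,z,None if j is None else np.round(j,2))
E
```

```text
[0.52594129 0.0620774  0.29979413] [ 5.91687593e-02  9.98247978e-01  2.46905064e-05 -1.78394829e-04] [[-0.0006, -0.9619, -0.2733, 0.0738], [1.0, -0.0009, 0.0006, 0.0006], [-0.0009, -0.2733, 0.9619, -0.1598], [0.0, 0.0, 0.0, 1.0]] [[311.03060641   0.         317.48622793]
 [  0.         311.03060641 195.16290458]
 [  0.           0.           1.        ]]
[-0.70280312  0.23608629  0.61127707  1.72858885 -0.14337958  1.22212829
  1.39714298] 0.00042270278179747247 5.1
0.3 0.084 [-0.59  0.53  0.46  1.91 -0.32  0.78  1.79]
0.3 0.14 [-0.62  0.45  0.5   1.86 -0.27  0.9   1.75]
0 0.084 [-0.6   0.54  0.51  1.89 -0.36  0.8   1.55]
0 0.14 [-0.63  0.47  0.55  1.84 -0.3   0.91  1.5 ]
-0.4 0.084 [-0.61  0.56  0.57  1.88 -0.4   0.81  1.23]
-0.4 0.14 [-0.64  0.49  0.61  1.84 -0.35  0.92  1.18]
-0.85 0.084 [-0.61  0.57  0.63  1.89 -0.45  0.82  0.86]
-0.85 0.14 [-0.66  0.5   0.68  1.85 -0.39  0.93  0.81]
-1.0 0.084 [-0.61  0.57  0.65  1.9  -0.46  0.82  0.73]
-1.0 0.14 [-0.66  0.5   0.71  1.85 -0.4   0.93  0.68]
```

View pics/w1.png

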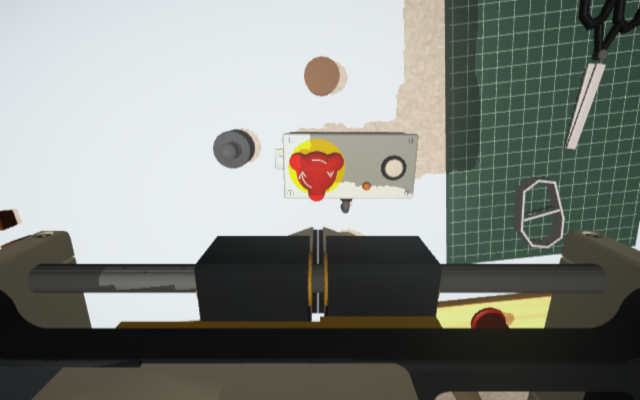

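The wrist view shows the start button at (394,168), the lamp at (366,186), the yellow disc around (317,167), and lobe tips at (316,200), (293,160) and (341,160). I'll refine with these.

```bash
python3 - <<'E'
from h import *
d=np.load("w1.npz");Rt=Ro.from_quat(d["Q"]).as_matrix();M=d["M"]
Rc=Rt@M[:3,:3];c=d["P"]+Rt@M[:3,3];p={"camera_matrix":d["K"]};R=Rc.T;t=-R@c
im=cv2.imread("pics/w1.png")[:,:,::-1].astype(int)
def blob(m,u0,u1,v0,v1):
    s=m[v0:v1,u0:u1].astype(np.uint8);v,u=np.nonzero(s);(x,y),r=cv2.minEnclosingCircle(np.stack([u,v],1).astype(np.int32));return x+u0,y+v0,r,len(u),u.mean()+u0,v.mean()+v0
red=(im[...,0]>150)&(im[...,1]<80)&(im[...,2]<80)
yel=(im[...,0]>150)&(im[...,1]>140)&(im[...,2]<90)
B=blob(red,285,350,140,205);Y=blob(yel|red,285,350,130,197);print("red",B,"yel",Y)
print("red centre",ray(p,B[0],B[1],.100,R,t),"centroid",ray(p,B[4],B[5],.103,R,t))
Yb=blob(yel,280,350,130,200);print("yellow circ",ray(p,Yb[0],Yb[1],.068,R,t))
S=ray(p,394,168,.073,R,t);L=ray(p,366,186,.075,R,t);print("start",S,"lamp",L)
for u,v in((316,199),(293,161),(342,161)):print("lobe",ray(p,u,v,.097,R,t))
E
```

```text
red (316.2443389892578, 170.5386791229248, 28.645736694335938, 1376, np.float64(316.4018895348837), np.float64(171.7856104651163)) yel (316.14864921569824, 167.5990982055664, 29.058956146240234, 2106, np.float64(316.4449192782526), np.float64(166.70180436847104))
red centre [0.52409117 0.06171399 0.1       ] centroid [0.52498686 0.06179999 0.103     ]
yellow circ [0.52477276 0.0617389  0.068     ]
start [0.53787668 0.15873878 0.073     ] lamp [0.55648829 0.12162257 0.075     ]
lobe [0.55958486 0.05712074 0.097     ]
lobe [0.51012311 0.03587742 0.097     ]
lobe [0.51697131 0.09305535 0.097     ]
```

```bash
python3 - <<'E'
from h import *
ctrl.move_straight([.526,.0618,.125],rate=.15)
f0=np.array(ctrl.read_ft_force())
print(ctrl.move_straight([.526,.0618,.0995],rate=.02,until_force=14))
print(ctrl.read_tcp_pos(),np.array(ctrl.read_ft_force())-f0)
ctrl.move_straight([.526,.0618,.135],rate=.1); ctrl.hold(.3)
print(np.array(ctrl.read_ft_force())-f0,ctrl.read_clock())
# to the side, clear, look
psi=-.125+.15;e=np.array([np.cos(psi),np.sin(psi)]);tt=np.array([-e[1],e[0]])
ctrl.move_straight([*(np.array([.526,.0618])+.036*e+.042*tt),.14],frame=quat(psi),rate=.12)
P=ctrl.read_tcp_pos();w=optics.snapshot("wrist");s=optics.snapshot("scene")
a=cv2.resize(w["pixels"][100:260,220:420],None,fx=2.5,fy=2.5,interpolation=cv2.INTER_CUBIC)
b=cv2.resize(s["pixels"][170:250,310:385],None,fx=4,fy=5,interpolation=cv2.INTER_CUBIC)
cv2.imwrite("pics/w2.png",np.hstack([a,b])[:,:,::-1]);print(P,ctrl.read_clock())
E
```

```text
True
[0.52609905 0.06180954 0.10140344] [-2.43894733 -0.82102503  9.74642793]
[-0.10322743 -0.20920793  0.39999047] 8.325
[0.56049469 0.10406397 0.13972287] 9.0417
```

View pics/w2.png

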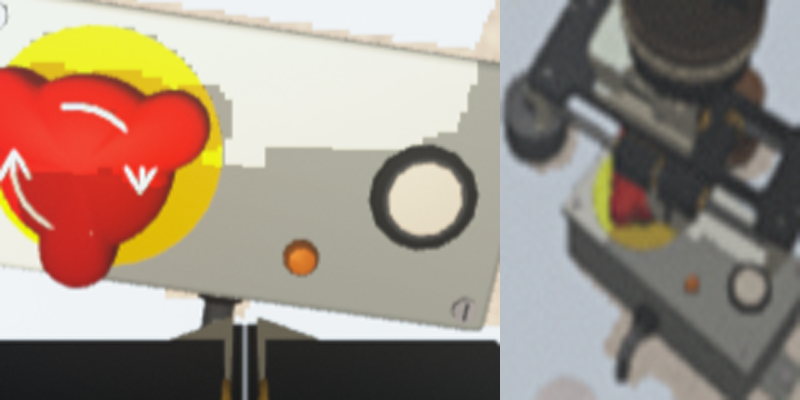

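The press reached z = 0.1014, which is the hard stop, and the head has been left alone. The picture shows it still low, unturned, with lobe 0 at the bottom. The fingertips (bottom centre) are beside it, clear of the lamp and start button. Next I go down beside lobe 0 and feel for its flank.

```bash
cat >> h.py <<'E'
C=np.array([.526,.0618])
def pose(psi,h,r=.034):
    e=np.array([np.cos(psi),np.sin(psi)]);t=np.array([-e[1],e[0]]);return C+r*e+h*t
E
python3 - <<'E'
from h import *
y=-.125
ctrl.move_straight([*pose(y,.042),.14],frame=quat(y),rate=.1)
print("down hit",ctrl.move_straight([*pose(y,.042),.0845],rate=.08,until_force=8))
f0=np.array(ctrl.read_ft_force())
hit=ctrl.move_straight([*pose(y,.010),.0845],rate=.02,until_force=1.5)
P=np.array(ctrl.read_tcp_pos());t=np.array([-np.sin(y),np.cos(y)])
print(hit,P,"h",(P[:2]-C)@t,np.array(ctrl.read_ft_force())-f0,ctrl.read_clock())
E
```

```text
down hit False
True [0.56266631 0.0787918  0.08442038] h 0.021430585796200795 [1.64823971 1.11019756 0.82871416] 11.1917
```

```bash
python3 - <<'E'
from h import *
y=-.125;h=.0214
f0=np.array(ctrl.read_ft_force())
for a in np.arange(.1,.86,.125):
    b=ctrl.move_straight([*pose(y-a,h),.0845],frame=quat(y-a),rate=.03,until_force=15)
    print(round(a,3),b,(np.array(ctrl.read_ft_force())-f0).round(2),np.round(ctrl.read_tcp_pos(),4))
    if b: break
print(ctrl.read_clock())
w=optics.snapshot("wrist");cv2.imwrite("pics/w3.png",cv2.resize(w["pixels"][60:260,170:430],None,fx=3,fy=3,interpolation=cv2.INTER_CUBIC)[:,:,::-1])
E
```

```text
0.1 False [-0.02 -1.75 -0.53] [0.564  0.0753 0.0844]
0.225 False [-0.06 -0.68 -0.95] [0.5654 0.0704 0.0845]
0.35 False [-0.36 -1.28  0.47] [0.5661 0.0654 0.0845]
0.475 False [ 1.59 -1.24  1.17] [0.5662 0.0605 0.0846]
0.6 False [ 1.75 -0.07  0.5 ] [0.5659 0.0554 0.0846]
0.725 False [ 2.08 -1.6  -0.  ] [0.5648 0.0504 0.0846]
0.85 False [ 5.57  1.34 -1.26] [0.5642 0.0467 0.0848]
13.4
```

View pics/w3.png

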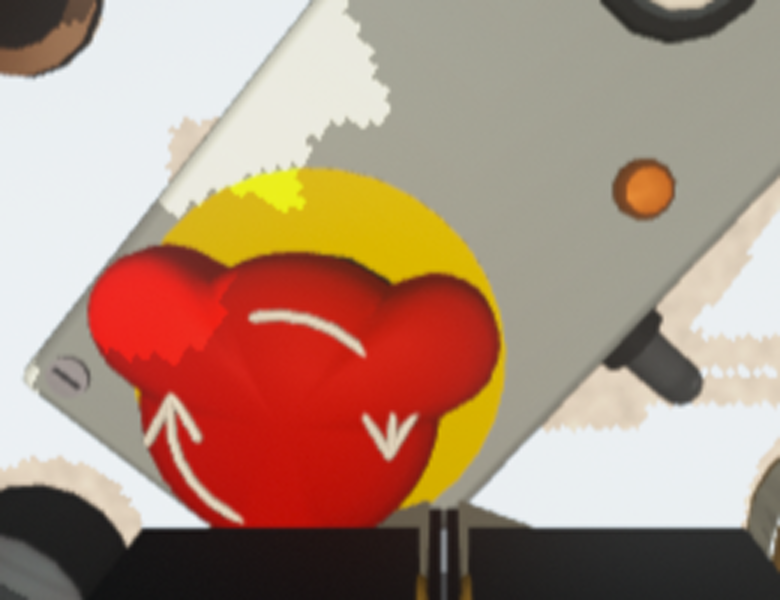

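The head has turned with the finger: the lobes keep their place relative to the turned tool while the box appears rotated by about 0.85 rad. The tip (445,510) sits behind lobe 0. Now I pull it out radially so the head can rise and spring back.

```bash
python3 - <<'E'
from h import *
y=-.125-.85;h=.0214
ctrl.move_straight([*pose(y,h+.004,.065),.0845],rate=.1)
ctrl.hold(.3)
ctrl.move_straight([*pose(y,h+.004,.065),.20],rate=.15)
ctrl.movep([.526,.0618+.02,.30],quat(-.125))
P=ctrl.read_tcp_pos();Q=ctrl.read_tool_rot();w=optics.snapshot("wrist");S=optics.snapshot("scene")
cv2.imwrite("pics/w4.png",cv2.resize(w["pixels"][60:260,190:450],None,fx=3,fy=3,interpolation=cv2.INTER_CUBIC)[:,:,::-1])
Rt=Ro.from_quat(Q).as_matrix();M=np.array(w["mount"]);K=w["camera_matrix"]
# red outline vs. model for out/latched heights
im=w["pixels"].astype(int);red=((im[...,0]>110)&(im[...,1]<80)&(im[...,2]<80)).astype(np.uint8)
k,l,st,ce=cv2.connectedComponentsWithStats(red[60:240]);print([(s.tolist(),c.round(1).tolist()) for s,c in zip(st[1:],ce[1:]) if s[4]>200])
for dz in(0,-.008):
    for a in np.radians([0,120,240])-.125:
        X=np.array([C[0]+.035*np.cos(a),C[1]+.035*np.sin(a),.097+dz]);c=M[:3,:3].T@(Rt.T@(X-P)-M[:3,3]);u=K@c;print(dz,(u[:2]/u[2]).round(1))
print(ctrl.read_clock())
E
```

```text
[([273, 94, 53, 49, 1454], [299.8, 113.3])]
0 [300.3 202.2]
0 [325.4 159.4]
0 [273.7 159.5]
-0.008 [300.7 200.3]
-0.008 [325.3 158.3]
-0.008 [274.6 158.4]
15.8167
```

View pics/w4.png

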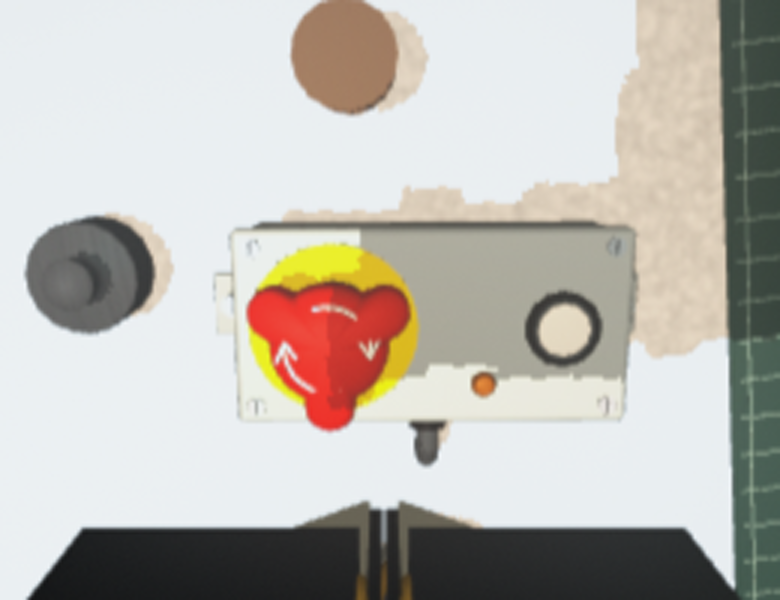

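The head is back at its unturned angle, with lobe 0 at (330,420) and the bench items in place. To confirm it is up, I'll move the arm away and compare the scene and top pictures with the first ones.

```bash
python3 - <<'E'
from h import *
ctrl.move_joints([-1.452,0.434,0.025,1.573,-0.012,1.134,-0.075])
def cen(i,R):
    i=i.astype(int);x,y,w,h=R;s=i[y:y+h,x:x+w];m=(s[...,0]>110)&(s[...,1]<80)&(s[...,2]<90)
    v,u=np.nonzero(m);return round(u.mean()+x,2),round(v.mean()+y,2),len(u)
for n,R in(("scene",(330,185,35,35)),("top",(295,180,35,35))):
    p=optics.snapshot(n);old=cv2.imread(f"pics/{n}0.png")[:,:,::-1]
    pr=[]
    for dz in(0,-.008):
        u=p["camera_matrix"]@(p["R"]@np.array([*C,.105+dz])+p["t"]);pr.append(u[:2]/u[2])
    print(n,"before",cen(old,R),"now",cen(p["pixels"],R),"shift if latched",(pr[1]-pr[0]).round(2))
    cv2.imwrite(f"pics/{n}1.png",p["pixels"][:,:,::-1])
    d=cv2.absdiff(cv2.GaussianBlur(old,(5,5),0),cv2.GaussianBlur(p["pixels"],(5,5),0)).max(2)
    k,l,st,ce=cv2.connectedComponentsWithStats((d>25).astype(np.uint8));print([s.tolist() for s in st[1:] if s[4]>5])
print(ctrl.read_clock())
E
```

```text
scene before (np.float64(345.38), np.float64(203.31), 193) now (np.float64(345.3), np.float64(203.24), 195) shift if latched [-0.12  1.45]
[[581, 135, 26, 26, 319], [597, 145, 37, 28, 638], [618, 163, 22, 20, 157], [628, 177, 5, 4, 8]]
top before (np.float64(311.96), np.float64(199.49), 227) now (np.float64(311.96), np.float64(199.49), 227) shift if latched [0.15 0.32]
[[63, 326, 12, 6, 46], [62, 331, 12, 6, 28], [77, 330, 11, 5, 40], [89, 332, 19, 13, 152], [109, 337, 12, 6, 55]]
18.2667
```

```bash
python3 - <<'E'
from h import *
d=np.load("w1.npz");M=d["M"];K=d["K"]
for psi,P,n in((.025,[.5605,.1041,.1397],"w2 (pressed?)"),(-.125,[.526,.0818,.2998],"w4 (out)")):
    Rt=Ro.from_quat(quat(psi)).as_matrix()
    for dz in(0,-.008):
        r=[]
        for a in np.radians([0,120,240])-.125:
            o=[]
            for b in np.linspace(0,6.28,60):
                for z in(.090,.097,.104):
                    X=np.array([C[0]+.025*np.cos(a)+.01*np.cos(b),C[1]+.025*np.sin(a)+.01*np.sin(b),z+dz]);u=K@(M[:3,:3].T@(Rt.T@(X-P)-M[:3,3]));o.append(u[:2]/u[2])
            o=np.array(o);r.append((o.min(0).round(1),o.max(0).round(1)))
        print(n,dz,"lobe0 x",r[0][0][0],r[0][1][0],"bottom",r[0][1][1],"lobe1 right",r[1][1][0],"top",r[1][0][1])
print("seen w2: lobe0 x",220+38/2.5,220+117/2.5,"bottom",100+288/2.5,"lobe1 right",220+210/2.5,"top",100+90/2.5)
E
```

```text
w2 (pressed?) 0 lobe0 x 232.7 266.4 bottom 220.3 lobe1 right 304.2 top 136.7
w2 (pressed?) -0.008 lobe0 x 235.8 268.1 bottom 216.2 lobe1 right 304.7 top 135.7
w4 (out) 0 lobe0 x 291.7 308.8 bottom 203.4 lobe1 right 326.9 top 153.8
w4 (out) -0.008 lobe0 x 292.2 308.9 bottom 201.5 lobe1 right 326.7 top 152.8
seen w2: lobe0 x 235.2 266.8 bottom 215.2 lobe1 right 304.0 top 136.0
```

The w2 measurements match the latched height, and the head is now out. I'm handing the job in.

```bash
python3 -c "
from rig import ctrl
print(ctrl.finish_job())"
```

```text
the job is handed in; nothing more can be done
None
```

I handed in the emergency stop test: the button was pressed to its hard stop, stayed down with the fingers off, was turned about 0.85 rad clockwise with the fingertips, and sprang back out. In the final pictures it is out and unturned, and nothing but the gripper has visibly moved on the bench; the rig returned no verdict.

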